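# Run a block print through the proofing press

## Task

A block with a card laid on it waits on the press bed at the robot's left of the roller. Turn the press's star wheel by gently pushing its spokes round with a fingertip, without gripping them, so that the bed carries the block through and the whole block comes out from under the roller on the other side, then stop before the bed runs to its end stop. Never roll backwards, which smudges the print, never push on the bed or the block themselves, and leave the other things on the bench where they are.

Things in the scene. Friction and masses are not known exactly. Their poses are not given: they have to be found in the camera images.
- press: grey press, bolted down, frame 250 (x) x 200 (y) mm, 252 high with its screws. Origin on the bench under the frame's centre and the roller; x along the axle to the star wheel, y along the bed to where the block starts (robot's left). Roller 70 across, axis along x, 151.5 up, over y = 0. Bed 162 wide, heights 95 to 117. Wheel-side face at x = 110 (base 125).
- star_wheel: on the roller's axle: hub 52 mm across, four straight steel spokes 14 thick, 90 deg apart, each ending in a black ball 30 across, centre 122 from the axis. Origin: hub centre, at (157, 0, 151.5) in the press frame; spokes lie in the upright plane through it. At wheel joint 0 they point to the press's +y, +z, -y, -z. Turns with some 5 N at 100 from the axis; stays where left.
- wheel (a joint): turn of star wheel and roller, rad. Grows in the sense that takes the block through: the wheel's top goes to the press's +y (robot's left) and its +y side goes down, while the bed goes to -y. Each rad moves the bed 35 mm. Spokes stand at k x 90 deg minus this value, measured from the press's +y upwards.
- bed (a joint): travel of the bed to the press's -y, m; 0.035 times the wheel's joint. At 0 the block's centre is 100 mm on the +y side of the roller's axis. At 0.175 the block is just out from under the roller (trailing edge below the roller's -y side); end stop at 0.225.
- bed_plate: the moving aluminium bed plate with two steel bearer strips, the block locked between strips of wood, its card and magnets; all one piece, 162 x 420 x 20. Origin under its centre, axes as the press's. Not to be touched.
- block_tail (a point): top middle of the block's trailing (+y) edge. The block is 110 (x) x 80 (y), 20 above the bed's underside.
- brayer: ink roller lying flat: black rubber roller 100 long and 38 thick, wooden handle; 200 long overall. Origin under the middle of its roller, x away from the handle. Sizes in mm. A bystander, not to be moved.
- ink_tub: closed white ink jar, 72 across and 62 high. Origin under its centre. Sizes in mm. A bystander, not to be moved.
- glue_bottle: white plastic bottle, 64 across and 190 high. Origin under its centre. Sizes in mm. A bystander, not to be moved.
- palette_knife: flat spatula lying along its x, 240 long, 65 wide, 20 high at the handle. Origin under its middle. Sizes in mm. A bystander, not to be moved.
- mug: white mug, 80 across and 90 high, handle at +y. Origin under its centre. Sizes in mm. A bystander, not to be moved.
- spare_block: plain wooden block lying flat, 110 x 80 x 20. Origin under its centre. Sizes in mm. A bystander, not to be moved.
- tape_roll: roll of paper tape lying flat, 96 across and 24 high. Origin under its centre. Sizes in mm. A bystander, not to be moved.
- pencil: pencil lying along its x, 170 long, 9 thick. Origin under its middle. Sizes in mm. A bystander, not to be moved.

How it is judged (in metres and radians):
On the way:
1. the block is under the roller, half way through (y of block_tail in the frame of press between -0.03 and 0.05 m), for 0.1 s.
At the end, for the whole second after the job is handed in: The block's trailing edge is at least 33 mm past the roller's axis on the -y side (clear of the roller seen from above), the bed is more than 4 mm short of its end stop, the wheel is at rest, and every other thing is within 20 mm of where it began (y of block_tail in the frame of press below -0.033 m and value of joint bed below 0.221 m and velocity of joint wheel between -0.05 and 0.05 rad/s and distance of each of brayer, ink_tub, glue_bottle, palette_knife, mug, spare_block, tape_roll, pencil from where it was at the start of the episode below 0.02 m); the robot touches nothing.
It fails at once if the bed is run to its end stop (value of joint bed above 0.222 m).
It fails at once if the bed is rolled backwards (faster than 20 mm/s) (velocity of joint bed below -0.02 m/s).
It fails at once if the robot pushes on the bed or the block (over 1 N) (contact force between any of the arm, the fingers and bed_plate above 1 N).
It fails at once if the wheel is gripped or forced (over 25 N between fingers and wheel) (contact force between the fingers and star_wheel above 25 N).
It fails at once if another thing on the bench is moved more than 20 mm or lifted (distance of any of brayer, ink_tub, glue_bottle, palette_knife, mug, spare_block, tape_roll, pencil from where it was at the start of the episode above 0.02 m).
It also fails if it takes over 66 s, if anything falls off the work surface, if the arm or the gripper's body presses on something with over 40 N, if the wrist force passes 120 N, or if a joint passes its speed limit or range.

## Robot

A 6-joint arm with a two-finger parallel gripper is mounted at the origin on the work surface. World frame = base frame: x ahead of the robot, y to its left, z up, the work surface at z = 0. Lengths are in mm, angles in rad, forces in N, time in s.
With the tool pointing down it reaches from about 300 to 775 mm from the base axis. Payload 14.6 kg.
Tool frame: the origin (TCP) lies at the very end of the fingers, on their centre line; the grasp point (between the pads) lies 19 mm behind it; z points along the fingers, y is the line along which they close (so a half turn about z gives the same grasp; the last joint's range is limited). The gripper opens to 94 mm and grips with 3 to 60 N. Pads are 16 mm wide; open, the fingers measure 119 mm over their backs; the gripper's body (75 mm by 177 mm) begins 78 mm behind the grasp point.
Start: joints at [-1.278, 0.3, 1.521, -0, 1.321, -0.067], TCP at [193.64, -514.774, 171.146] pointing down, gripper open.
Joint ranges: [-3.03, 3.03], [-0.79, 2.21], [0.23, 2.52], [-1.04, 4.18], [0, 3.07], [-2.55, 2.55]. Speed limits (rad/s): [2.22, 2.22, 2.57, 3.14, 3.14, 3.14].

## Interface

Orientations are given as [roll, pitch, yaw] about the fixed x, y, z axes, in that order (R = Rz(yaw) Ry(pitch) Rx(roll)).
In Python, from cell import manip gives the robot as it stands.
- The arm moves only by the tool servo_tool, never from a script. Its argument "rows" is a list of rows, each a list of 7 numbers: the turn, a rotation vector about the world's x, y, z in degrees, then the shift along the world's x, y, z in mm, then the closure, from 0 (fully open) to 1 (shut). In form: [[rx, ry, rz, dx, dy, dz, fingers], ...]. A call has 1 to 20 rows; each row shifts and turns the commanded pose from where the row before left it; what a row does not reach is not made up. A row lasts 1/8 s, in which the tool goes at most 62.5 mm and 10.7 degrees, less where a joint would pass 70% of its speed; a pose out of reach is approached as far as the arm can. A call with a gripper value outside its range is refused whole. The fingers move at their own pace and stop on an object; "grip_force" is the grip in N (left out, the last holds). Time passes only in rows, so rows that do not move let the fingers close. It gives the time, the measured TCP pose, the force, the opening and the grip force at its end, in the units of the state.
- manip.read_state(): the state, without advancing time (a new reading comes with each control period).
- manip.camera(name): name is "side" or "top"; returns the picture (480x640x3 uint8, red, green, blue); there is no depth.
- manip.camera_info(name): a dict with "fx", "fy", "cx", "cy" (pixels), "position" and "rotation" of the camera in the world. Camera axes: x right, y down, z forward; pixel columns grow to the right and rows downward; lengths in mm; the calibration is good to about 2 mm. A picture is of the moment at which its call begins. camera_info takes no time and is no camera call.
- manip.sign_off(): hands the job in; it is judged then, once.
The state is a dict: "clock": time; "joints": joint angles; "qd": joint speeds; "effort": joint torques, N m; "eef_pos": TCP position; "eef_rot": TCP orientation; "wrist_force": force on the tool from outside, world axes, zero at the start; "moment": the same for the moment, N m; "finger_gap": finger opening in mm; "finger_force": force on a finger pad.
Only numpy, scipy, OpenCV 4.12 (cv2) and the standard library are available. Lean on these libraries where they do the work, as an engineer would, in place of code of your own. Each camera call takes 0.05 s, during which the arm holds its last target. There are 200 camera calls.

## Working session

There is one attempt and no reset: what is moved stays moved. The work goes in short steps, Python scripts to look and compute and a tool call to move; the robot and the scene stay as the last step left them, time stands still between calls to the robot, and variables do not carry over. Pictures are saved under pics/ and viewed, at most 10 in all, crops included, and the job is handed in when it is done.

Besides the shell and the picture viewer there is one more tool, called after ">>>" by a JSON object that holds its "name" and its "arguments". servo_tool: Moves the arm, as the interface text tells. Its arguments: {"type":"object","properties":{"rows":{"type":"array","items":{"type":"array","items":{"type":"number"}}},"grip_force":{"type":"number"}},"required":["rows"]}

```bash
mkdir -p pics
python3 - <<'E'
from cell import manip
import cv2
for n in("side","top"):
    cv2.imwrite(f"pics/{n}0.png",manip.camera(n)[:,:,::-1]); i=manip.camera_info(n); print(n,i)
s=manip.read_state(); print(s)
E
```

```text
side {'fx': 605.0409563811322, 'fy': 605.0409563811322, 'cx': 326.36957876656567, 'cy': 235.9074213297109, 'position': array([-113.96893717,  981.37441785, 1078.79928243]), 'rotation': array([-2.26075246,  0.01351183, -2.51234574])}
top {'fx': 558.9580015560621, 'fy': 558.9580015560621, 'cx': 322.12087851276664, 'cy': 248.90156691032226, 'position': array([ 320.98365914,   50.74911772, 1446.76332966]), 'rotation': array([-2.96864267, -0.01376513, -1.59384437])}
{'clock': 0.1, 'joints': array([-1.27761518e+00,  3.00401009e-01,  1.52148291e+00,  3.11152713e-05,
        1.32069775e+00, -6.66199099e-02]), 'qd': array([ 0.00289996, -0.0006387 , -0.00289405, -0.00245618,  0.00082924,
        0.00053516]), 'effort': array([-1.21598998e-03, -5.32650268e+01, -3.53293276e+01,  7.09125982e-02,
        2.34450441e-02, -4.58412785e-05]), 'eef_pos': array([ 193.57065646, -514.54032607,  170.6663202 ]), 'eef_rot': array([-3.14060783e+00, -9.59124057e-05,  3.59793289e-01]), 'wrist_force': array([-0.80828104,  0.13195056, -0.32838992]), 'moment': array([-0.00790334,  0.00176512, -0.03853343]), 'finger_force': 0.0, 'finger_gap': 93.93970597956337}
```

View pics/side0.png

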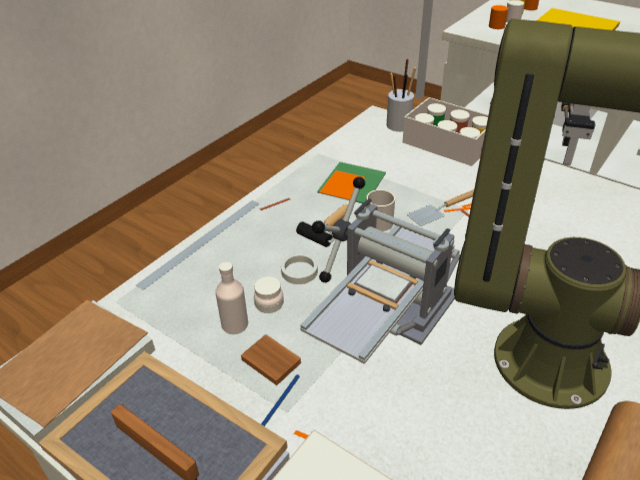

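View pics/top0.png

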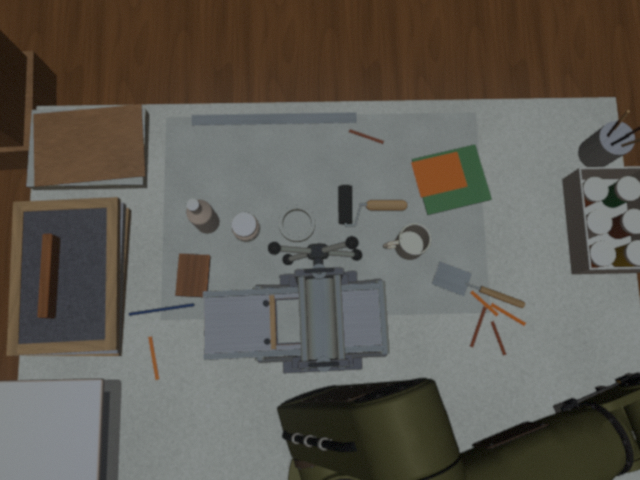

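The side view shows the wheel hub near (341,230), with balls near (359,183), (319,227) and (325,277). In the top view the hub is near (317,252), with balls near (274,248), (288,259), (352,243) and (357,255). I'll enlarge both for precise pixels.

Run:
```python
import cv2,numpy as np
a=cv2.imread("pics/side0.png")[165:295,280:410]; b=cv2.imread("pics/top0.png")[200:330,255:385]
r=lambda i:cv2.resize(i,(400,400),interpolation=cv2.INTER_CUBIC)
cv2.imwrite("pics/crop.png",np.hstack([r(a),r(b)]))
```

```text
(no output)
```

View pics/crop.png

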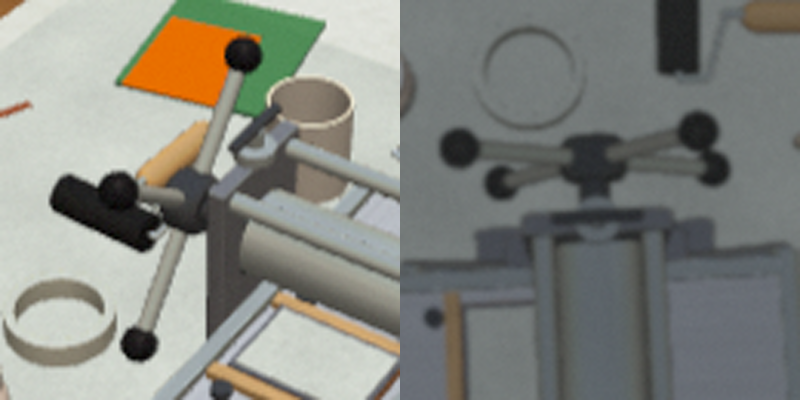

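```bash
cat > h.py <<'E'
import numpy as np
from cell import manip
from scipy.spatial.transform import Rotation as R
from scipy.optimize import least_squares
I={n:manip.camera_info(n) for n in("side","top")}
def proj(n,P):
    i=I[n]; c=R.from_euler('xyz',i["rotation"]).inv().apply(np.atleast_2d(P)-i["position"])
    return np.c_[i["fx"]*c[:,0]/c[:,2]+i["cx"],i["fy"]*c[:,1]/c[:,2]+i["cy"]]
def toW(p,x,y,yaw):
    return R.from_euler('z',yaw).apply(np.atleast_2d(p))+[x,y,0]
def balls(x,y,yaw,w):
    a=np.arange(4)*np.pi/2-w
    return toW(np.c_[np.full(4,157),122*np.cos(a),151.5+122*np.sin(a)],x,y,yaw)
E
python3 - <<'E'
from h import *
S=[(359,182.5),(318.3,226.7),(325.2,276.5)]; T=[(274.5,247.8),(287.5,258.8),(351.8,242.6),(357,254.6)]
def res(q):
    B=balls(*q); r=[]
    for n,L in(("side",S),("top",T)):
        p=proj(n,B)
        for l in L: r+=list(min(p-np.array(l),key=lambda d:d@d))
    return r
best=min((least_squares(res,[x,50,yw,w]) for w in np.arange(0,1.6,.2) for yw in(-.15,0,.15) for x in (200,260)),key=lambda s:s.cost)
q=best.x; print(q,best.cost,np.round(best.fun,1)); print(balls(*q).round()); 
print("hub",toW([157,0,151.5],*q[:3]),proj("side",toW([157,0,151.5],*q[:3])))
for w in (q[3]%(np.pi/2)-np.pi/2,q[3]%(np.pi/2),):
  b=35*w
  P=toW([[s*81,e*210-b+off,117] for off in(0,100) for s in(1,-1) for e in(1,-1)],*q[:3]); print(w,b,proj("top",P).round(),proj("side",P).round())
  print('block',proj("top",toW([[55,140-b,115],[55,60-b,115],[-55,140-b,115]],*q[:3])).round())
# others by bench plane
def back(n,uv,z):
    i=I[n]; d=R.from_euler('xyz',i["rotation"]).apply([(uv[0]-i["cx"])/i["fx"],(uv[1]-i["cy"])/i["fy"],1]); return i["position"]+d*(z-i["position"][2])/d[2]
for nm,uv,z in [("tape",(298,224),24),("brayer_l",(345,205),38),("mug",(412,241),90),("tub",(244,226),62),("bottle",(193,206),190),("handle",(388,205),20)]: print(nm,back("top",uv,z).round())
E
```

```text
[3.83957022e+02 3.47836495e+01 2.38753155e-02 2.48895804e+00] 0.8034405453347572 [ 0.  -0.3  0.  -0.3  0.  -0.7 -0.4 -0.   0.5  0.4 -0.1 -0.1 -0.6  0.1]
[[543. -58.  77.]
 [539. 113.  55.]
 [539. 135. 226.]
 [543. -36. 248.]]
hub [[540.91227645  38.53171793 151.5       ]] [[341.94389143 229.49570879]]
-0.6526346144367285 -22.842211505285498 [[221. 290.]
 [397. 282.]
 [222. 359.]
 [402. 350.]
 [179. 292.]
 [355. 284.]
 [179. 361.]
 [359. 352.]] [[312. 310.]
 [406. 212.]
 [376. 342.]
 [463. 234.]
 [284. 339.]
 [386. 233.]
 [349. 375.]
 [445. 256.]]
block [[251. 299.]
 [285. 298.]
 [252. 346.]]
0.918161712358168 32.13565993253588 [[244. 289.]
 [420. 281.]
 [246. 358.]
 [425. 349.]
 [202. 291.]
 [378. 283.]
 [203. 360.]
 [383. 351.]] [[326. 295.]
 [416. 202.]
 [389. 325.]
 [472. 223.]
 [300. 323.]
 [397. 221.]
 [364. 356.]
 [455. 244.]]
block [[274. 298.]
 [308. 297.]
 [276. 345.]]
tape [636.  87.  24.]
brayer_l [681. -36.  38.]
mug [ 573. -196.   90.]
tub [625. 222.  62.]
bottle [647. 324. 190.]
handle [ 683. -151.   20.]
```

>>> {"name": "servo_tool", "arguments": {"rows": [[0, 0, -1.7, 0, 0, 30, 1], [0, 0, -1.7, 0, 0, 30, 1], [0, 0, -1.7, 30, 26, 10, 1], [0, 0, -1.7, 30, 26, 10, 1], [0, 0, -1.7, 30, 26, 10, 1], [0, 0, -1.7, 30, 26, 10, 1], [0, 0, -1.7, 30, 26, 10, 1], [0, 0, -1.7, 30, 26, 10, 1], [0, 0, -1.7, 30, 26, 10, 1], [0, 0, -1.7, 30, 26, 10, 1], [0, 0, -1.7, 30, 26, 10, 1], [0, 0, -1.9, 30, 26, 10, 1], [0, 0, 0, 30, 26, 0, 1], [0, 0, 0, 30, 26, 0, 1], [0, 0, 0, 0, 0, 0, 1]], "grip_force": 10}}

```text
clock: 1.98
eef_pos: [554.8, -201.1, 330.1]
eef_rot: [-3.141, 0.001, 0.003]
wrist_force: [-0.8, 0.2, -0.4]
finger_gap: 0.4
finger_force: 0.0
```

>>> {"name": "servo_tool", "arguments": {"rows": [[0, 5, 0, 5, 8, 0, 1], [0, 5, 0, 5, 8, 0, 1], [0, 5, 0, 5, 8, 0, 1], [0, 5, 0, 5, 8, 0, 1], [0, 5, 0, 5, 8, 0, 1], [0, 5, 0, 5, 8, 0, 1], [0, 5, 0, 5, 8, 0, 1], [0, 5, 0, 5, 8, 0, 1], [0, 5, 0, 5, 8, 0, 1], [0, 0, 0, 0, 0, 0, 1]]}}

```text
clock: 3.22
eef_pos: [577.8, -127.6, 320.3]
eef_rot: [3.141, 0.782, 0.002]
wrist_force: [-0.0, -1.3, -0.3]
finger_gap: 0.5
finger_force: 0.0
```

Run:
```python
from cell import manip
import cv2
s=manip.read_state(); print(s["joints"].round(2),s["eef_pos"].round(1),s["eef_rot"].round(3))
cv2.imwrite("pics/s1.png",manip.camera("side")[:,:,::-1])
```

```text
[-0.2   1.03  0.24 -0.3   2.63  1.16] [ 577.8 -127.6  320.3] [3.141e+00 7.820e-01 2.000e-03]
```

View pics/s1.png

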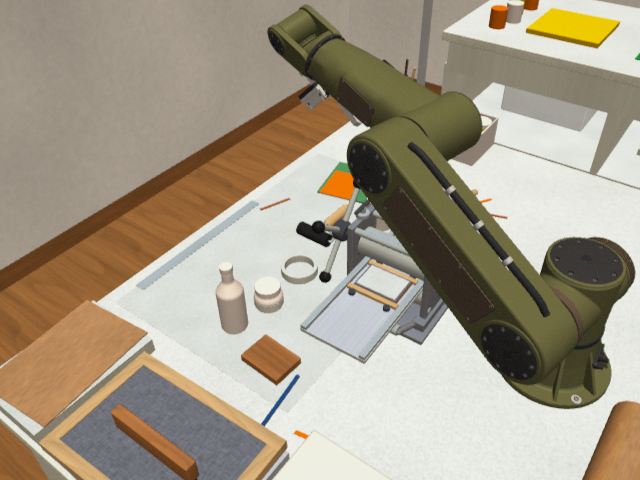

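>>> {"name": "servo_tool", "arguments": {"rows": [[0, 0, 0, 0, 15, -25, 1], [0, 0, 0, 0, 15, -25, 1], [0, 0, 0, 0, 15, -25, 1], [0, 0, 0, 0, 15, -25, 1], [0, 0, 0, 0, 15, -25, 1], [0, 0, 0, 0, 15, -25, 1], [0, 0, 0, 0, 0, 0, 1]]}}

```text
clock: 4.15
eef_pos: [577.7, -37.4, 172.2]
eef_rot: [3.14, 0.778, 0.001]
wrist_force: [0.4, -0.9, -0.7]
finger_gap: 0.8
finger_force: 0.0
```

Run:
```python
from cell import manip
import cv2
s=manip.read_state(); print(s["joints"].round(3),s["eef_pos"].round(1),s["eef_rot"].round(3))
cv2.imwrite("pics/s2.png",manip.camera("side")[:,:,::-1])
```

```text
[-0.093  0.964  0.681 -0.088  2.271  1.448] [577.7 -37.4 172.2] [3.14e+00 7.78e-01 1.00e-03]
```

View pics/s2.png

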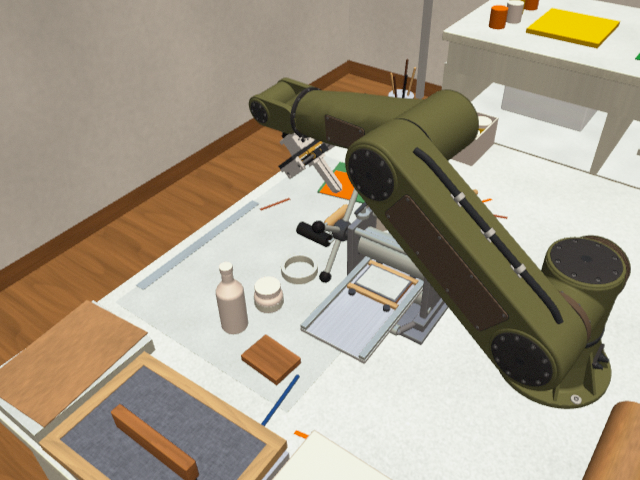

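>>> {"name": "servo_tool", "arguments": {"rows": [[0, 0, 0, -10, 0, 0, 1], [0, 0, 0, -10, 0, 0, 1], [0, 0, 0, -10, 0, 0, 1], [0, 0, 0, -10, 0, 0, 1], [0, 0, 0, -9, 0, -3, 1], [0, 0, 0, 0, 1.4, 3.2, 1], [0, 0, 0, 0, 1.5, 3.2, 1], [0, 0, 0, 0, 1.7, 3.1, 1], [0, 0, 0, 0, 1.8, 3.0, 1], [0, 0, 0, 0, 1.9, 2.9, 1], [0, 0, 0, 0, 2.0, 2.8, 1], [0, 0, 0, 0, 2.2, 2.7, 1], [0, 0, 0, 0, 2.3, 2.6, 1], [0, 0, 0, 0, 2.4, 2.5, 1], [0, 0, 0, 0, 2.5, 2.4, 1], [0, 0, 0, 0, 2.6, 2.3, 1], [0, 0, 0, 0, 2.7, 2.2, 1]]}}

```text
clock: 6.32
eef_pos: [528.6, -12.1, 202.4]
eef_rot: [3.14, 0.779, 0.001]
wrist_force: [-0.1, 0.2, -0.2]
finger_gap: 0.1
finger_force: 0.0
```

```bash
cat >> h.py <<'E'
PQ=(383.957,34.784,.023875)
def wheel():
    """grow from force-free check: list measured dark-ball angles via template darkness in top+side views"""
    import cv2
    im={n:cv2.GaussianBlur(cv2.cvtColor(manip.camera(n),cv2.COLOR_RGB2GRAY),(5,5),0).astype(float) for n in I}
    ws=np.arange(0,np.pi/2,.01); c=[]
    for w in ws:
        v=[im[n][int(round(p[1])),int(round(p[0]))] for n in I for p in proj(n,balls(*PQ,w))]
        c.append(np.mean(np.sort(v)[:6]))
    k=np.argsort(c)[:5]; return ws[k],np.array(c)[k]
E
python3 - <<'E'
from h import *
import cv2
print(wheel()); s=manip.read_state(); print(s["joints"].round(3),s["eef_pos"].round(1),s["wrist_force"].round(1))
cv2.imwrite("pics/s3.png",manip.camera("side")[100:340,200:520,::-1].repeat(2,0).repeat(2,1))
E
```

```text
(array([0.85, 0.87, 0.86, 1.02, 1.01]), array([40.        , 40.16666667, 40.33333333, 40.5       , 40.66666667]))
[-0.064  0.797  0.902 -0.06   2.219  1.488] [528.7 -12.  202.5] [ 0.2  0.5 -0.1]
```

View pics/s3.png

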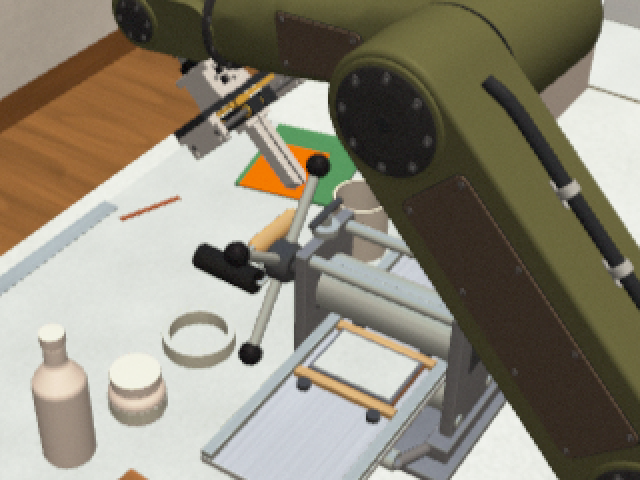

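The finger tip appears near crop (300,186), right beside the upper spoke. There is no contact force yet and the wheel hasn't moved. I'll check the geometry by projection.

Run:
```python
from h import *
import cv2
s=manip.read_state(); print(s["eef_pos"],s["eef_rot"])
t=s["eef_pos"]; M=R.from_euler('xyz',s["eef_rot"]); 
A=np.array([t,t-17*M.as_matrix()[:,2],t-60*M.as_matrix()[:,2]])
h=toW([157,0,151.5],*PQ); sp=h+(balls(*PQ,.918)[3]-h)*(80/122)
im={n:manip.camera(n)[:,:,::-1].copy() for n in I}
o=[]
for n,(u,v) in (("side",(345,195)),("top",(322,245))):
    c=cv2.resize(im[n][v-40:v+40,u-40:u+40],(400,400),interpolation=cv2.INTER_CUBIC)
    for P,col in ((A,(0,0,255)),(sp,(0,255,0)),(h,(255,255,0)),(balls(*PQ,.918),(255,0,255))):
        for p in proj(n,P): cv2.circle(c,tuple(int(k) for k in ((p-[u-40,v-40])*5)),4,col,-1)
    o.append(c)
cv2.imwrite("pics/d.png",np.hstack(o))
```

```text
[528.66104128 -12.16818968 202.25662686] [3.13946744e+00 7.78865806e-01 7.50465750e-04]
```

View pics/d.png

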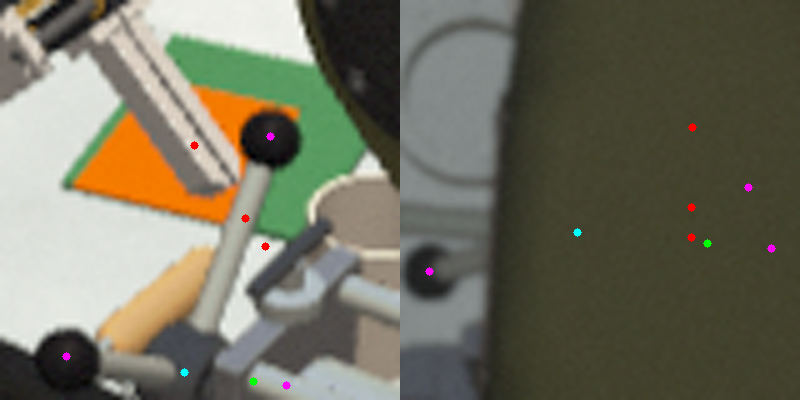

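Run:
```python
from h import *
import cv2
Rt=R.from_euler('xyz',[3.14,.778,.001]).as_matrix()
R0=R.from_euler('xyz',[-3.14,0,.36]).as_matrix()
o=[]
for f,t,M,gap in(("side0",[193.6,-514.5,170.7],R0,94),("s2",[577.7,-37.4,172.2],Rt,1)):
    im=cv2.imread(f"pics/{f}.png"); t=np.array(t)
    P=np.array([t+sx*8*M[:,0]+sy*(gap/2)*M[:,1]-d*M[:,2] for d in(0,30) for sx in(-1,1) for sy in(-1,1)])
    q=proj("side",P); print(f,q.round()); u,v=q.mean(0).astype(int)
    c=cv2.resize(im[v-50:v+50,u-50:u+50],(400,400),interpolation=cv2.INTER_CUBIC)
    for k,p in enumerate(q): cv2.circle(c,tuple(int(x) for x in((p-[u-50,v-50])*4)),3,(0,0,255) if k<4 else (255,0,0),-1)
    o.append(c)
cv2.imwrite("pics/e.png",np.hstack(o))
```

```text
side0 [[567. 175.]
 [566. 157.]
 [561. 174.]
 [560. 156.]
 [570. 166.]
 [568. 148.]
 [563. 165.]
 [562. 147.]]
s2 [[349. 201.]
 [349. 201.]
 [345. 203.]
 [345. 203.]
 [342. 192.]
 [342. 192.]
 [338. 194.]
 [339. 194.]]
```

View pics/e.png

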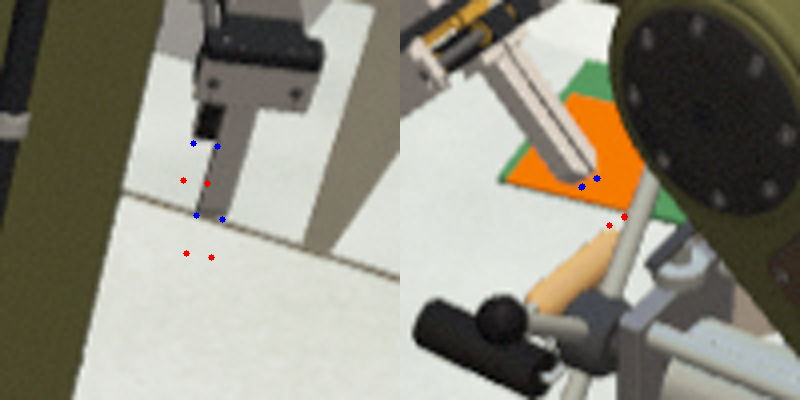

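The fingertips really end about 30 mm short of the reported TCP along the tool axis: the shift follows the tool axis in both views, and there was no contact where the numbers predicted it. I'll retreat, allow for that and re-insert.

>>> {"name": "servo_tool", "arguments": {"rows": [[0, 0, 0, 10, 0, 0, 1], [0, 0, 0, 10, 0, 0, 1], [0, 0, 0, 0, -8, -18, 1], [0, 0, 0, 0, -8, -18, 1], [0, 0, 0, 0, -8, -18, 1], [0, 0, 0, -10, 0, 0, 1], [0, 0, 0, -10, 0, 0, 1], [0, 0, 0, -10, 0, 0, 1], [0, 0, 0, -10, 0, 0, 1], [0, 0, 0, 0, 1.4, 3.2, 1], [0, 0, 0, 0, 1.5, 3.2, 1], [0, 0, 0, 0, 1.7, 3.1, 1], [0, 0, 0, 0, 1.8, 3.0, 1], [0, 0, 0, 0, 1.9, 2.9, 1], [0, 0, 0, 0, 2.0, 2.8, 1], [0, 0, 0, 0, 2.2, 2.7, 1], [0, 0, 0, 0, 2.3, 2.6, 1], [0, 0, 0, 0, 2.4, 2.5, 1], [0, 0, 0, 0, 2.5, 2.4, 1]]}}

```text
clock: 8.95
eef_pos: [508.7, -16.6, 176.6]
eef_rot: [3.139, 0.779, 0.0]
wrist_force: [0.3, -2.8, -4.6]
finger_gap: 0.3
finger_force: 2.4
```

Run:
```python
from h import *
import cv2
print(wheel()); s=manip.read_state(); print(s["joints"].round(3),s["eef_pos"].round(1),s["wrist_force"].round(1))
cv2.imwrite("pics/s4.png",manip.camera("side")[100:340,200:520,::-1].repeat(2,0).repeat(2,1))
```

```text
(array([1.01, 1.02, 1.  , 1.03, 1.05]), array([38.66666667, 39.5       , 40.66666667, 40.83333333, 41.33333333]))
[-0.072  0.763  1.019 -0.063  2.136  1.485] [508.8 -16.4 176.9] [ 1.  -1.8 -2.7]
```

View pics/s4.png

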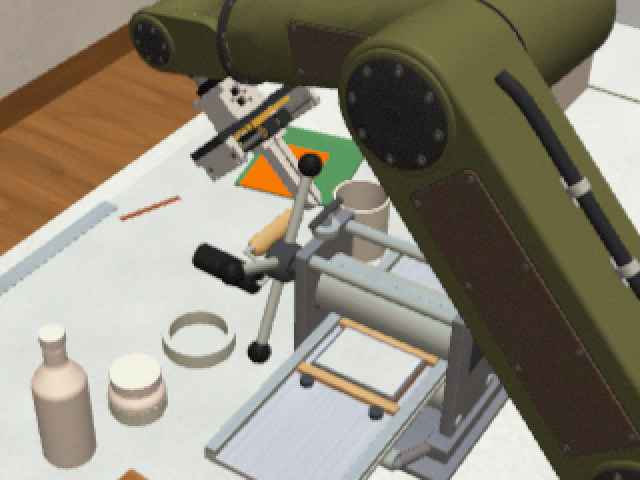

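The finger now touches the spoke and pushes it with about 5 N, and the wheel has turned from 0.92 to 1.02. Continuing the arc.

>>> {"name": "servo_tool", "arguments": {"rows": [[0, 0, 0, 0, 5.3, 4.6, 1], [0, 0, 0, 0, 5.7, 4.1, 1], [0, 0, 0, 0, 6.0, 3.6, 1], [0, 0, 0, 0, 6.3, 3.1, 1], [0, 0, 0, 0, 6.5, 2.5, 1], [0, 0, 0, 0, 6.7, 1.9, 1], [0, 0, 0, 0, 6.9, 1.3, 1], [0, 0, 0, 0, 7, 0.7, 1], [0, 0, 0, 0, 7, 0.1, 1], [0, 0, 0, 0, 7, -0.5, 1], [0, 0, 0, 0, 6.9, -1.1, 1], [0, 0, 0, 0, 6.8, -1.7, 1], [0, 0, 0, 0, 6.6, -2.3, 1], [0, 0, 0, 0, 6.4, -2.8, 1]]}}

```text
clock: 10.85
eef_pos: [508.9, 74.5, 190.6]
eef_rot: [3.138, 0.778, -0.001]
wrist_force: [2.6, -8.0, 0.3]
finger_gap: 0.5
finger_force: 3.4
```

Run:
```python
from h import *
print(wheel()); s=manip.read_state(); print(s["joints"].round(3),s["eef_pos"].round(1),s["wrist_force"].round(1))
```

```text
(array([0.75, 0.76, 0.74, 0.73, 0.72]), array([36.        , 36.33333333, 37.5       , 38.16666667, 38.66666667]))
[0.054 0.762 0.989 0.043 2.168 1.633] [508.8  75.1 190.4] [ 2.2 -1.4  0.8]
```

>>> {"name": "servo_tool", "arguments": {"rows": [[0, 0, 0, 0, 6.1, -3.4, 1], [0, 0, 0, 0, 5.8, -3.9, 1], [0, 0, 0, 0, 5.4, -4.4, 1], [0, 0, 0, 0, 5.0, -4.9, 1], [0, 0, 0, 0, 4.6, -5.3, 1], [0, 0, 0, 0, 4.1, -5.7, 1], [0, 0, 0, 0, 3.6, -6.0, 1], [0, 0, 0, 0, 3.1, -6.3, 1], [0, 0, 0, 0, 2.5, -6.5, 1], [0, 0, 0, 0, 1.9, -6.7, 1], [0, 0, 0, 0, 1.3, -6.9, 1], [0, 0, 0, 0, 0.7, -7.0, 1], [0, 0, 0, 0, 0, 0, 1]]}}

```text
clock: 12.58
eef_pos: [508.8, 118.9, 123.4]
eef_rot: [3.14, 0.778, 0.001]
wrist_force: [2.1, -0.3, 2.5]
finger_gap: 0.4
finger_force: 1.1
```

Run:
```python
from h import *
print(wheel()); s=manip.read_state(); print(s["joints"].round(3),s["eef_pos"].round(1),s["wrist_force"].round(1))
```

```text
(array([0.28, 0.27, 0.29, 0.26, 0.3 ]), array([36.33333333, 37.        , 37.5       , 37.66666667, 37.66666667]))
[0.114 0.834 1.024 0.088 2.058 1.692] [508.8 118.9 123.4] [1.6 0.3 2.5]
```

>>> {"name": "servo_tool", "arguments": {"rows": [[0, 0, 0, 0, 0, 5, 1], [0, 0, 0, 10, 0, 10, 1], [0, 0, 0, 10, 0, 10, 1], [0, 0, 0, 10, 0, 10, 1], [0, 0, 0, 10, 0, 10, 1], [0, 0, 0, 10, 0, 10, 1], [0, 0, 0, 0, -20, -10, 1], [0, 0, 0, 0, -20, -10, 1], [0, 0, 0, 0, -20, -10, 1], [0, 0, 0, 0, -20, -10, 1], [0, 0, 0, 0, -20, -10, 1], [0, 0, 0, 0, -20, -10, 1], [0, 0, 0, 0, -20, -10, 1], [0, 0, 0, 0, -18, -10, 1], [0, 0, 0, 0, 0, 0, 1]]}}

```text
clock: 14.55
eef_pos: [558.4, -40.7, 97.0]
eef_rot: [3.14, 0.78, -0.001]
wrist_force: [0.4, 0.5, -0.3]
finger_gap: 0.5
finger_force: 0.0
```

Run:
```python
from h import *
print(wheel()); s=manip.read_state(); print(s["joints"].round(3),s["eef_pos"].round(1),s["wrist_force"].round(1))
```

```text
(array([0.29, 0.31, 0.28, 0.3 , 0.27]), array([33.83333333, 34.16666667, 34.5       , 34.66666667, 35.        ]))
[-0.097  0.965  0.85  -0.082  2.102  1.46 ] [558.9 -39.2  98.1] [-0.4  0.4  0.6]
```

>>> {"name": "servo_tool", "arguments": {"rows": [[0, 0, 0, -10, 0, 0, 1], [0, 0, 0, -10, 0, 0, 1], [0, 0, 0, -10, 0, 0, 1], [0, 0, 0, -10, 0, 0, 1], [0, 0, 0, -10, 0, 0, 1], [0, 0, 0, 0, -0.8, 3.4, 1], [0, 0, 0, 0, -0.7, 3.4, 1], [0, 0, 0, 0, -0.5, 3.5, 1], [0, 0, 0, 0, -0.4, 3.5, 1], [0, 0, 0, 0, -0.2, 3.5, 1], [0, 0, 0, 0, -0.1, 3.5, 1], [0, 0, 0, 0, 0.1, 3.5, 1], [0, 0, 0, 0, 0.2, 3.5, 1], [0, 0, 0, 0, 0.4, 3.5, 1]]}}

```text
clock: 16.4
eef_pos: [508.7, -41.6, 129.4]
eef_rot: [3.139, 0.779, 0.0]
wrist_force: [2.7, 1.4, -6.9]
finger_gap: 0.6
finger_force: 3.2
```

Run:
```python
from h import *
print(wheel()); s=manip.read_state(); print(s["joints"].round(3),s["eef_pos"].round(1),s["wrist_force"].round(1))
```

```text
(array([0.52, 0.38, 0.39, 0.37, 0.4 ]), array([39.        , 39.16666667, 39.16666667, 39.33333333, 39.66666667]))
[-0.107  0.807  1.056 -0.088  2.053  1.454] [508.8 -41.6 129.8] [ 1.5  0.9 -3. ]
```

>>> {"name": "servo_tool", "arguments": {"rows": [[0, 0, 0, 0, 1.2, 6.9, 1], [0, 0, 0, 0, 1.8, 6.8, 1], [0, 0, 0, 0, 2.4, 6.6, 1], [0, 0, 0, 0, 3.0, 6.3, 1], [0, 0, 0, 0, 3.5, 6.1, 1], [0, 0, 0, 0, 4.0, 5.7, 1], [0, 0, 0, 0, 4.5, 5.4, 1], [0, 0, 0, 0, 4.9, 4.9, 1], [0, 0, 0, 0, 5.4, 4.5, 1], [0, 0, 0, 0, 5.7, 4.0, 1], [0, 0, 0, 0, 6.1, 3.5, 1], [0, 0, 0, 0, 6.3, 3.0, 1], [0, 0, 0, 0, 6.6, 2.4, 1], [0, 0, 0, 0, 6.8, 1.8, 1], [0, 0, 0, 0, 6.9, 1.2, 1], [0, 0, 0, 0, 7, 0.6, 1], [0, 0, 0, 0, 7, 0, 1], [0, 0, 0, 0, 7, -0.6, 1], [0, 0, 0, 0, 0, 0, 1]]}}

```text
clock: 18.88
eef_pos: [508.7, 49.3, 198.7]
eef_rot: [3.14, 0.778, 0.002]
wrist_force: [-0.6, -0.4, 0.5]
finger_gap: 0.6
finger_force: 0.2
```

Run:
```python
from h import *
print(wheel()); s=manip.read_state(); print(s["joints"].round(3),s["eef_pos"].round(1),s["wrist_force"].round(1))
```

```text
(array([0.45, 0.43, 0.44, 0.39, 0.41]), array([37.66666667, 37.66666667, 37.66666667, 37.83333333, 38.        ]))
[0.018 0.751 0.989 0.013 2.18  1.59 ] [508.7  49.  198.7] [ 0.1  0.1 -1. ]
```

>>> {"name": "servo_tool", "arguments": {"rows": [[0, 0, 0, 0, 5, -0.9, 1], [0, 0, 0, 0, 6.8, -1.8, 1], [0, 0, 0, 0, 6.6, -2.4, 1], [0, 0, 0, 0, 6.3, -3, 1], [0, 0, 0, 0, 5, -3, 1], [0, 0, 0, 0, 0, 0, 1], [0, 0, 0, 0, -4, 4, 1], [0, 0, 0, 0, 0, 0, 1], [0, 0, 0, 10, 0, 10, 1], [0, 0, 0, 10, 0, 10, 1], [0, 0, 0, 10, 0, 10, 1], [0, 0, 0, 10, 0, 10, 1], [0, 0, 0, 10, 0, 10, 1], [0, 0, 0, 5, 0, 20, 1], [0, 0, 0, 0, 0, 0, 1], [0, 0, 0, 0, 0, 0, 1]]}}

```text
clock: 20.98
eef_pos: [563.5, 74.3, 260.4]
eef_rot: [3.139, 0.78, 0.0]
wrist_force: [-0.3, -0.5, 0.2]
finger_gap: 0.6
finger_force: 0.0
```

Run:
```python
from h import *
import cv2
w=wheel(); print(w, 35*(w[0][0]+3*np.pi/2)); s=manip.read_state(); print(s["eef_pos"].round(1),s["wrist_force"].round(1))
cv2.imwrite("pics/s5.png",manip.camera("side")[:,:,::-1])
```

```text
(array([0.83, 0.82, 0.81, 0.8 , 0.84]), array([35.        , 35.66666667, 36.16666667, 36.5       , 36.5       ])) 193.98361431346413
[563.5  74.3 260.5] [-0.4  0.7 -0.8]
```

View pics/s5.png

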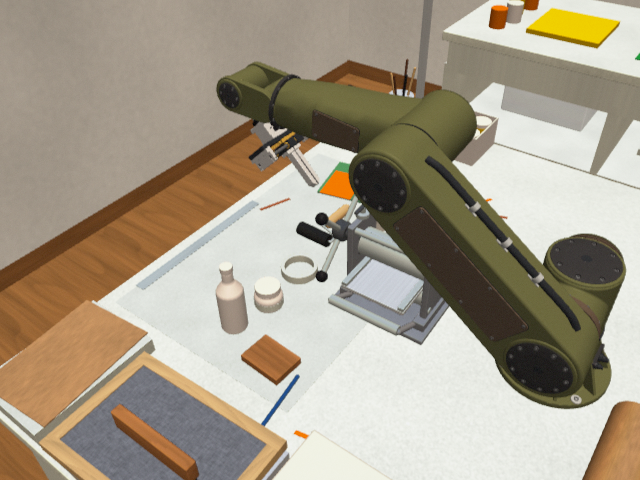

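The block has gone from the left side, the bed measures about 194 mm (window 173–221), and the arm is clear of everything. The bystanders look unmoved. Handing in.

```bash
python3 -c "
from h import *
print(proj('side',toW([[81,116,117],[-81,116,117]],*PQ)).round())
print(manip.sign_off())"
```

```text
[[342. 279.]
 [404. 308.]]
the job is handed in; nothing more can be done
None
```

The block is through the roller and clear on the far side: the bed sits at about 194 mm (needs over 173, end stop 225), measured from the camera pictures. The wheel is at rest, the arm is clear and the job is handed in, though sign-off returned no verdict.

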